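# Air reading over the low mushroom pot

### The job

Pull the long air probe up out of its upright holder, slant it down through the rack's front opening directly in front of the low pot (the shortest of the three in the rack), and bring the bottom end of its sensing head to about 3 cm above the middle of that pot's mushrooms. Do not bump or shift any pot in the rack, and leave the other things on the bench where they are. Finish while holding the probe there: gripped, still, slanting out through that opening, and touching neither rack nor pots.

Things in the scene. Friction and masses are not known exactly. Their poses are not given: they have to be found in the camera images.
- probe: Air probe, 280 mm long, straight and round, starts standing upright in the holder. Origin: centre of the flat bottom end of the sensing head; its z axis runs along the probe towards the handle. From that end: steel sensing head 24 mm in diameter for 55 mm, steel rod 10 mm in diameter up to 190 mm, black plastic handle 22 mm in diameter from 190 to 280 mm. Mass 0.10 to 0.17 kg.
- probe_handle (a point): Point on the probe's axis in the handle, 250 mm from the bottom end (30 mm below the top): a good place to grip, from above.
- holder: Upright grey tube fixed to the bench on an 80 mm square, 5 mm thick steel foot. Origin: centre of its underside. Tube rim 70 mm above the bench, outer diameter 38 mm (48 at the foot), bore 28 mm, bore floor 6 mm above the bench, on which the probe stands.
- rack: Fixed steel growing rack, 315 mm wide, about 200 deep, 241 high. Origin: on the bench, mid-width, in its front face (towards the robot); x points into the rack, y to the left along the front, z up. The front is solid (6 mm) from the bench up to 135 mm, with three openings side by side above. A green tray (floor 5 mm above the bench) holds one pot behind each opening, about 85 mm behind the front.
- opening_mid (a point): Centre of the middle front opening, 180 mm above the bench. Each opening is 85 mm wide, from 135 to 225 mm above the bench; the outer two are centred 95 mm to either side (along the rack's y). 10 mm square upright bars part them; a 16 mm square rail runs along the top (225 to 241 mm).
- roof (a point): Centre of the rack's roof, 233 mm above the bench, 95 mm behind the front: 6 mm wires with 20 mm gaps, too close for the probe, cover the whole rack from above. The back is open.
- low_pot: The low mushroom pot, loose in the rack's tray behind one of the three openings (which one varies): brown and white, 74 mm in diameter, 65 mm high to the top of its pale mushroom caps. Origin: centre of its underside; axes start parallel to the rack's.
- tall_pot_a: Tall mushroom pot, loose in the rack's tray behind another opening: 74 mm in diameter, 160 mm high. Origin: centre of its underside.
- tall_pot_b: Second tall mushroom pot, the same as the first, behind the remaining opening. Origin: centre of its underside.
- spare_pot: Bystander: tall pot on the open bench, 74 mm in diameter, 160 mm high. Origin: centre of its underside.
- jar: Bystander: jar, 68 mm in diameter, 100 mm high. Origin: centre of its underside.
- spatula: Bystander: spatula, 200 mm long, lying on the bench. Origin: under its middle.
- sanitiser: Bystander: bottle, 64 mm in diameter, 170 mm high. Origin: centre of its underside.
- cap: Bystander: round pot cap, 72 mm in diameter, 18 mm high, lying on the bench. Origin: centre of its underside.
- dish: Bystander: steel bowl, 90 mm in diameter, 30 mm high. Origin: centre of its underside.
Mind the look-alikes: they are no part of the job. What is shaped like the holder but green, pink or turquoise is not meant.

How it is judged:
On the way, in this order (a step that is already met when the one before it is completed fails the run):
1. the probe is gripped and its bottom end is above the holder's rim, still outside the rack (contact force between probe and the fingers above 1 N and z of probe in the frame of holder above 0.075 m and x of probe in the frame of rack below -0.02 m), for 0.05 s.
2. the probe's bottom end passes through the opening in front of the low pot (contact force between probe and the fingers above 1 N and x of probe in the frame of rack between 0.003 and 0.05 m and y of probe in the frame of low_pot between -0.05 and 0.05 m and z of probe in the frame of rack between 0.08 and 0.235 m), for 0.02 s.
At the end, for the whole second after the job is handed in: Probe gripped, still, touching no rack, holder or pot; its end within 30 mm sideways of the low pot's centre and 12-48 mm above its top; slanted over 0.3 rad out through that opening, grip point 20 mm or more before the front, 90 mm sideways at most; rack pots upright, moved under 12 mm (contact force between probe and the fingers above 1 N and horizontal distance between probe and low_pot below 0.03 m and z of probe in the frame of low_pot between 0.077 and 0.113 m and x of probe_handle in the frame of rack below -0.02 m and y of probe_handle in the frame of low_pot between -0.09 and 0.09 m and angle between probe's own z axis and vertical above 0.3 rad and linear speed of probe below 0.03 m/s and angular speed of probe below 0.2 rad/s and contact force between probe and rack below 0.1 N and contact force between probe and holder below 0.1 N and contact force between probe and low_pot below 0.1 N and contact force between probe and tall_pot_a below 0.1 N and contact force between probe and tall_pot_b below 0.1 N and distance of each of low_pot, tall_pot_a, tall_pot_b from where it was at the start of the episode below 0.012 m and angle between each of low_pot, tall_pot_a, tall_pot_b's own z axis and vertical below 0.1 rad); the arm keeps its last pose, push and grip.
It fails at once if low pot is bumped (over 3 N) or shifted by more than 12 mm (distance of low_pot from where it was at the start of the episode above 0.012 m or contact force between low_pot and probe above 3 N or contact force between low_pot and the arm above 3 N).
It fails at once if tall pot a is bumped (over 3 N) or shifted by more than 12 mm (distance of tall_pot_a from where it was at the start of the episode above 0.012 m or contact force between tall_pot_a and probe above 3 N or contact force between tall_pot_a and the arm above 3 N).
It fails at once if tall pot b is bumped (over 3 N) or shifted by more than 12 mm (distance of tall_pot_b from where it was at the start of the episode above 0.012 m or contact force between tall_pot_b and probe above 3 N or contact force between tall_pot_b and the arm above 3 N).
It fails at once if something else on the bench is moved more than 25 mm (distance of any of spare_pot, jar, spatula, sanitiser, cap, dish from where it was at the start of the episode above 0.025 m).
It also fails if it takes over 35 s, if anything falls off the work surface, if the arm or the gripper's body presses on something with over 40 N, if the wrist force passes 120 N, or if a joint passes its speed limit or range.

### The arm

A 6-joint arm with a two-finger parallel gripper is mounted at the origin on the work surface. World frame = base frame: x ahead of the robot, y to its left, z up, the work surface at z = 0. Lengths are in m, angles in rad, forces in N, time in s.
With the tool pointing down it reaches from about 0.375 to 0.9 m from the base axis. Payload 3.1 kg.
Tool frame: the origin (TCP) lies on the centre line of the jaws, within the pads' length; the fingertips stand robot.finger_overhang ahead of it and the grasp point (between the pads) lies 2 mm behind it (robot.finger_overhang is the distance from the TCP to the fingertips, in m); z points along the fingers, y is the direction in which the jaws open and shut (so a half turn about z gives the same grasp; the last joint's range is limited). The gripper opens to 87 mm and grips with 3 to 60 N. Pads are 19 mm wide; open, the fingers measure 117 mm over their backs; the gripper's body (75 mm by 190 mm) begins 51 mm behind the grasp point.
Start: joints at [1.171, 0.527, 1.433, -0, 1.181, -0.178], TCP at [0.137, 0.61, 0.24] pointing down, gripper open.
Joint ranges: [-3.08, 3.08], [-0.75, 2.2], [0.22, 2.44], [-1.43, 4.57], [0, 2.65], [-2.85, 2.85]. Speed limits (rad/s): [2.79, 2.79, 3.14, 3.14, 3.14, 3.14].

### API

Orientations are given as a unit quaternion [x, y, z, w].
In Python, from rig import robot gives the robot as it stands. The module is installed in compiled form; this text tells all that it offers.
- The arm moves only by the tool step_arm, never from a script. Its arguments are lists of equal length, an entry for each row: "slide": the shift along the tool's x, y, z in mm, a list of three; "twist": the turn about the tool's z in degrees. A call has 1 to 20 rows; each row shifts and turns the commanded pose from where the row before left it, along the tool's axes as they then stand; what a row does not reach is not made up. A row lasts 1/12 s, in which the tool goes at most 41.7 mm and 7.16 degrees, less where a joint would pass 70% of its speed; a pose out of reach is approached as far as the arm can. A call is refused whole if a number of a shift passes 41.7 or a number of a turn 7.16, either way. A call with a gripper value outside its range is refused whole. "jaw" is the finger opening in mm, from 0 to 87, set as the call begins (left out, the last holds). The fingers move at their own pace and stop on an object; "force" is the grip in N (left out, the last holds). Time passes only in rows, so rows that do not move let the fingers close. It gives the time, the measured TCP pose, the force and the opening at its end, in the units of the state.
- robot.get_obs(): the state, without advancing time (a new reading comes with each control period).
- robot.camera(name): name is "scene" or "side" or "wrist"; returns a dict with "color" (400x640x3 uint8, blue, green, red), "depth" (400x640 float32, m along the optical axis (not along the pixel's ray), 0 where there is no reading), "camera_matrix" (3x3 intrinsics, pixels), "k1" (the pictures are not rectified: a ray, as slopes to the right and down, at radius r is drawn at 1 + k1 r^2 times it, then the intrinsics apply), "origin" and "orientation" of the camera in the world. Camera axes: x right, y down, z forward; pixel columns grow to the right and rows downward; lengths in m; the calibration is good to about 2 mm. A picture is of the moment at which its call begins.
- robot.hand_in(): hands the job in, once; it reports no verdict.
The state is a dict: "time": time; "q": joint angles; "joint_velocities": joint speeds; "joint_torque": joint torques, N m; "position": TCP position; "tool_rot": TCP orientation; "ft_force": force on the tool from outside, world axes, zero at the start; "moment": the same for the moment, N m; "grip_width": finger opening in m.
Only numpy, scipy, OpenCV 4.12 (cv2) and the standard library are available. Lean on these libraries where they do the work, as an engineer would, in place of code of your own. Each camera call takes 0.05 s, during which the arm holds its last target.

## Working session

There is one attempt and no reset: what is moved stays moved. The work goes in short steps, Python scripts to look and compute and a tool call to move; the robot and the scene stay as the last step left them, time stands still between calls to the robot, and variables do not carry over. Pictures are saved under pics/ and viewed, and the job is handed in when it is done.

Besides the shell and the picture viewer there is one more tool, called after "Request:" as a command line: name --pt "numbers of a row" for each row, then --argument value for the rest. step_arm: Moves the arm, as the interface text tells. Its arguments: {"type":"object","properties":{"slide":{"type":"array","items":{"type":"array","items":{"type":"number"}}},"twist":{"type":"array","items":{"type":"number"}},"jaw":{"type":"number"},"force":{"type":"number"}},"required":["slide","twist"]}

```bash
mkdir -p pics; ls; python3 - <<'E'
from rig import robot
import cv2,numpy as np
o=robot.get_obs(); print({k:np.round(v,4).tolist() for k,v in o.items()}, robot.finger_overhang)
for n in ["scene","side","wrist"]:
    c=robot.camera(n); cv2.imwrite(f"pics/a_{n}.png",c["color"]); np.savez(f"a_{n}.npz",**c)
    print(n,c["camera_matrix"].tolist(),c["k1"],c["origin"],c["orientation"])
E
```

```text
pics
{'time': 0.0, 'q': [1.1705, 0.5285, 1.4339, -0.0, 1.1814, -0.1785], 'joint_velocities': [-0.0, 0.0001, -0.0009, 0.002, 0.0016, 0.0008], 'joint_torque': [0.0002, -44.0042, -17.6589, 0.0633, 0.0582, -0.0001], 'position': [0.1372, 0.609, 0.2386], 'tool_rot': [0.1107, 0.9939, -0.001, -0.0003], 'ft_force': [0.8048, -0.278, 0.2246], 'moment': [-0.0103, -0.0265, -0.0282], 'grip_width': 0.087} 0.017
scene [[420.62503832795414, 0.0, 321.41720423957963], [0.0, 420.62503832795414, 196.28950050875468], [0.0, 0.0, 1.0]] -0.0687835694714521 [ 1.24480095 -0.55316827  1.17076466] [ 0.84490098  0.40111879 -0.15550092 -0.31790803]
side [[478.0267206350975, 0.0, 316.0522738217099], [0.0, 478.0267206350975, 195.30750942613147], [0.0, 0.0, 1.0]] -0.0377402456469527 [-0.05632355 -0.79758787  1.03779534] [ 0.86741254 -0.26457769  0.13264151 -0.40000045]
wrist [[280.02430946711274, 0.0, 322.9291843977767], [0.0, 280.02430946711274, 204.06441444650162], [0.0, 0.0, 1.0]] 0.007481421273200112 [0.06588847 0.62502634 0.38325607] [0.77355206 0.61922146 0.08343352 0.10592844]
```

View pics/a_scene.png

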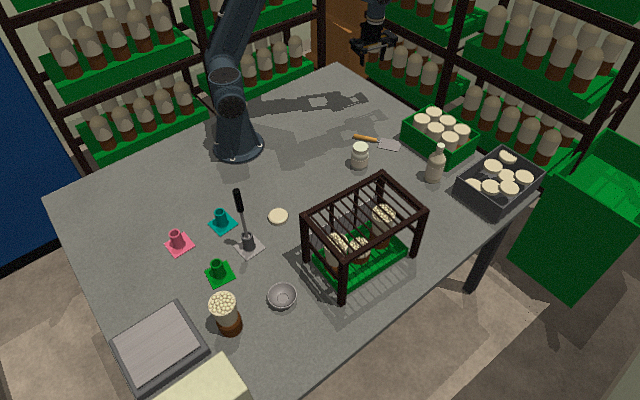

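View pics/a_side.png

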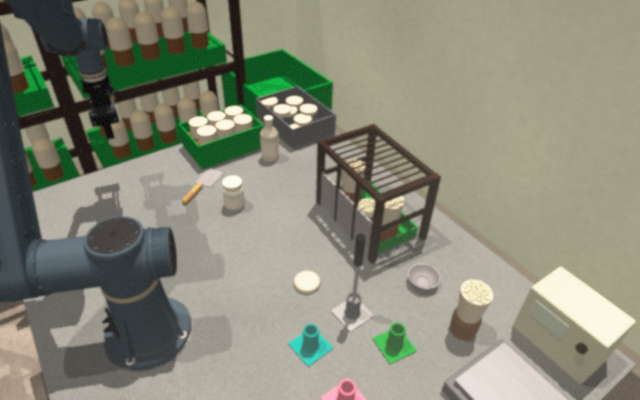

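View pics/a_wrist.png

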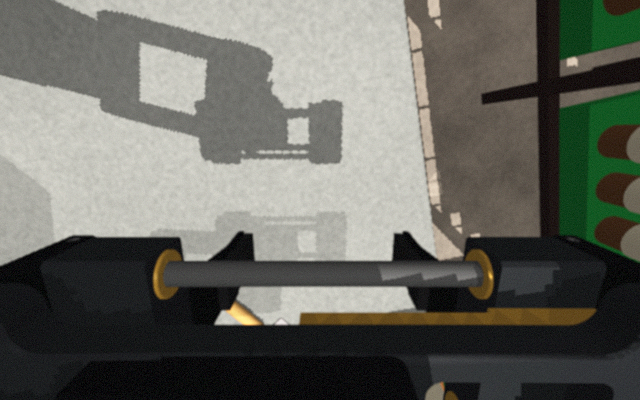

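Candidates for the holder (scene view): grey tube with the dark-handled probe (248,243), and the look-alikes green (219,270), pink (177,240) and turquoise (222,220). The grey one is the one meant. In the rack, the middle pot (360,245) looks like the low one; I'll check both in close crops.

```bash
cat > h.py <<'E'
import numpy as np,cv2
from scipy.spatial.transform import Rotation as R
def und(c,uv):
    K=c["camera_matrix"];uv=np.atleast_2d(uv).astype(float)
    d=(uv-[K[0,2],K[1,2]])/[K[0,0],K[1,1]]; k=float(c["k1"]); s=d.copy()
    for _ in range(20): s=d/(1+k*(s**2).sum(1,keepdims=True))
    return np.c_[s,np.ones(len(s))]
def rays(c,uv):
    return c["origin"], R.from_quat(c["orientation"]).apply(und(c,uv))
def plane(c,uv,z):
    o,d=rays(c,uv); return o+d*((z-o[2])/d[:,2])[:,None]
def cloud(c):
    h,w=c["depth"].shape; v,u=np.mgrid[:h,:w]
    o,d=rays(c,np.c_[u.ravel(),v.ravel()]); P=o+d*c["depth"].reshape(-1,1)
    P[c["depth"].ravel()==0]=np.nan
    return P.reshape(h,w,3)
def proj(c,P):
    p=R.from_quat(c["orientation"]).inv().apply(np.atleast_2d(P)-c["origin"]); s=p[:,:2]/p[:,2:]
    s=s*(1+float(c["k1"])*(s**2).sum(1,keepdims=True)); K=c["camera_matrix"]
    return s*[K[0,0],K[1,1]]+[K[0,2],K[1,2]]
def tri(c1,u1,c2,u2):
    o1,d1=rays(c1,u1);o2,d2=rays(c2,u2);d1=d1[0];d2=d2[0]
    A=np.c_[d1,-d2]; t=np.linalg.lstsq(A,o2-o1,rcond=None)[0]
    a=o1+t[0]*d1;b=o2+t[1]*d2; return (a+b)/2,np.linalg.norm(a-b)
E
python3 - <<'E'
import numpy as np,cv2
from h import *
s=np.load("a_scene.npz");d=np.load("a_side.npz")
a=s["color"][160:310,190:440]; b=d["color"][120:340,270:450]
cv2.imwrite("pics/b1.png",cv2.resize(a,None,fx=3.2,fy=3.2,interpolation=cv2.INTER_CUBIC)[:600,:800])
cv2.imwrite("pics/b2.png",cv2.resize(b,None,fx=2.7,fy=2.7,interpolation=cv2.INTER_CUBIC))
E
```

```text
(no output)
```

View pics/b1.png

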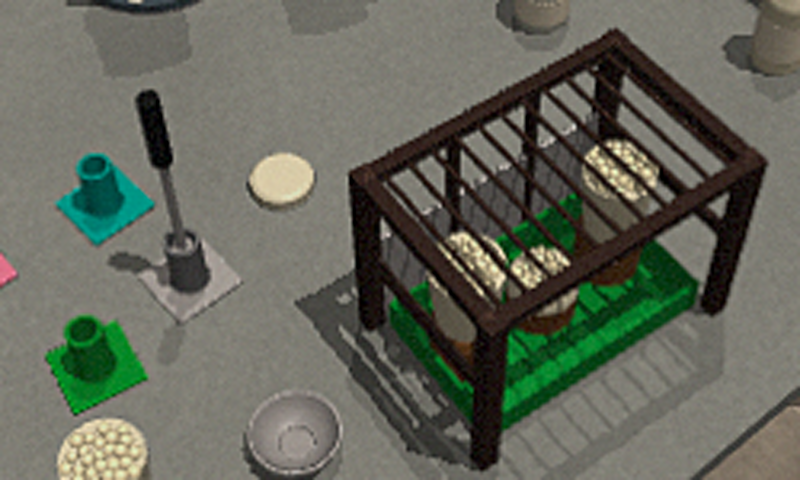

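View pics/b2.png

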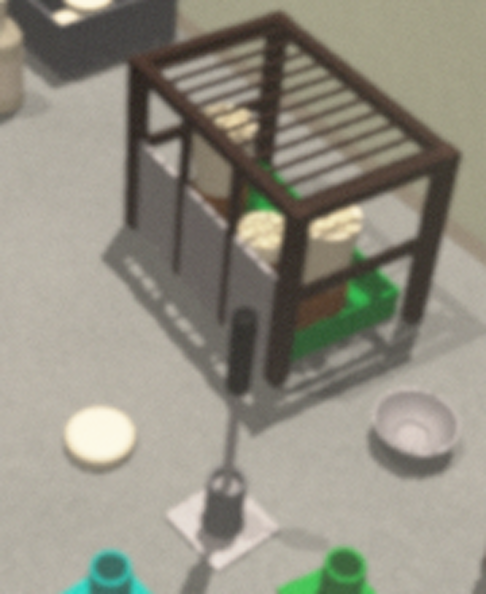

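The crops show the probe in the grey holder (scene ≈ 245,245). The rack has a low pot between two tall ones (scene ≈ 360,247). Next I measure everything with depth.

```bash
python3 - <<'E'
import numpy as np,cv2
from h import *
s=np.load("a_scene.npz");d=np.load("a_side.npz")
np.set_printoptions(precision=4,suppress=True)
for n,c,cor in [("scene",s,dict(fl=(302,214),bl=(382,174),br=(428,210),fr=(344,260)))]:
    P=plane(c,list(cor.values()),0.241); print(n,dict(zip(cor,P)))
S=cloud(s);D=cloud(d)
# top-of-rack points
for n,C,c in (("scene",S,s),("side",D,d)):
    z=C[...,2]; dark=(c["color"].max(2)<60)
    m=dark&(abs(z-0.241)<0.012)
    v,u=np.nonzero(m); 
    P=C[m][:,:2]; P=P[(P[:,0]>.2)&(P[:,0]<1)&(P[:,1]>-.6)&(P[:,1]<.2)]
    r=cv2.minAreaRect(P.astype(np.float32)*1000); print(n,len(P),r,cv2.boxPoints(r))
    print([ (round(float(C[vv,uu,0]),3),round(float(C[vv,uu,1]),3),round(float(C[vv,uu,2]),3)) for uu,vv in ([(340,245),(360,243),(384,213),(238,195),(248,243)] if n=="scene" else [(368,204),(395,202),(355,165),(360,237),(352,300)])])
E
```

```text
scene {'fl': array([ 0.6196, -0.1265,  0.241 ]), 'bl': array([0.6501, 0.1612, 0.241 ]), 'br': array([0.8377, 0.1618, 0.241 ]), 'fr': array([ 0.8117, -0.1355,  0.241 ])}
scene 2939 ((697.292236328125, -63.837799072265625), (528.9154052734375, 297.350341796875), 67.60350036621094) [[ 459.0697 -251.7   ]
 [ 733.9907 -364.9946]
 [ 935.5148  124.0244]
 [ 660.5938  237.319 ]]
[(0.729, -0.075, 0.162), (0.794, -0.063, 0.233), (0.727, 0.105, 0.166), (0.468, -0.241, 0.272), (0.479, -0.249, 0.054)]
side 246 ((677.3651733398438, -64.3857421875), (520.9453125, 267.37371826171875), 65.95234680175781) [[ 449.1398 -247.7743]
 [ 693.3073 -356.7281]
 [ 905.5906  119.0028]
 [ 661.4231  227.9566]]
[(0.724, 0.024, 0.061), (0.716, -0.093, 0.159), (0.724, 0.101, 0.164), (0.46, -0.241, 0.284), (0.455, -0.243, 0.065)]
```

```bash
python3 - <<'E'
import numpy as np,cv2
from h import *
np.set_printoptions(precision=4,suppress=True)
out=[]
for n in ("scene","side"):
    c=np.load(f"a_{n}.npz"); C=cloud(c)
    dark=(c["color"].max(2)<70)&(abs(C[...,2]-0.238)<0.02)
    # ortho rectify at z=.241: 1mm/px, x .55-.9, y -.22-.22
    X,Y=np.meshgrid(np.arange(.55,.9,.001),np.arange(-.22,.24,.001))
    uv=proj(c,np.c_[X.ravel(),Y.ravel(),np.full(X.size,.241)]).astype(np.float32)
    mp=uv.reshape(*X.shape,2)
    im=cv2.remap(c["color"],mp[...,0],mp[...,1],cv2.INTER_LINEAR); out.append(im)
    cv2.imwrite(f"rect_{n}.png",im)
im=np.hstack(out); cv2.imwrite("pics/c1.png",cv2.resize(im,None,fx=1.14,fy=1.14))
E
```

```text
(no output)
```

View pics/c1.png

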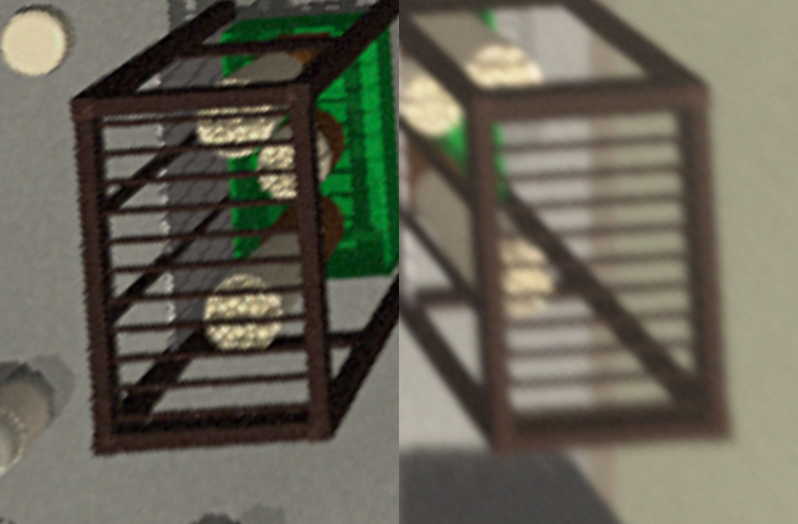

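```bash
python3 - <<'E'
import numpy as np,cv2
from h import *
np.set_printoptions(precision=4,suppress=True)
for n in ("scene","side"):
    im=cv2.imread(f"rect_{n}.png").max(2).astype(int)
    rows=[];
    x0=66 if n=="scene" else 60
    for r in range(100,380):
        xc=int(x0+ (r-88)*0.061); seg=im[r,xc-12:xc+14]
        g=np.diff(seg); k=np.argmin(g); rows.append((.55+(xc-12+k+.5)/1000,-.22+r/1000,g[k]))
    rows=np.array(rows); p=np.polyfit(rows[:,1],rows[:,0],1)
    for _ in range(5):
        e=abs(rows[:,0]-np.polyval(p,rows[:,1])); q=rows[e<.003]; p=np.polyfit(q[:,1],q[:,0],1)
    print(n,"front edge x=%.4f+%.4f*y"%(p[1],p[0]),len(q))
    # ends along front rail: columns
    c=np.load(f"a_{n}.npz"); C=cloud(c); hsv=cv2.cvtColor(c["color"],cv2.COLOR_BGR2HSV)
    fx,fy=.6226,.0206; th=-.06
    rx=(C[...,0]-fx)*np.cos(th)+(C[...,1]-fy)*np.sin(th); ry=-(C[...,0]-fx)*np.sin(th)+(C[...,1]-fy)*np.cos(th)
    cream=(c["color"].min(2)>95)&(hsv[...,1]<120)
    z=C[...,2]
    ins=(rx>.03)&(rx<.15)&(abs(ry)<.15)
    for a,b,lo,hi in ((-.15,-.05,.14,.17),(-.05,.05,.045,.075),(.05,.15,.14,.17)):
        m=ins&(ry>a)&(ry<b)&(z>lo)&(z<hi)
        if m.sum()<5: print("none",a,m.sum());continue
        P=C[m]; 
        uv=np.argwhere(m)[:,::-1]
        print(a,m.sum(),"mean",P.mean(0),"mid-range",(P.min(0)+P.max(0))/2,"rack",(rx[m].min(),rx[m].max(),ry[m].min(),ry[m].max()),uv.mean(0))
# probe axis: handle
for n in ("scene","side"):
    c=np.load(f"a_{n}.npz"); C=cloud(c)
    near=(np.hypot(C[...,0]-.465,C[...,1]+.242)<.035)
    for lo,hi in ((.05,.072),(.12,.18),(.2,.22),(.22,.24),(.24,.26),(.26,.28),(.28,.3)):
        m=near&(C[...,2]>lo)&(C[...,2]<hi)
        if m.sum(): print(n,lo,m.sum(),np.median(C[m],0),np.argwhere(m)[:,::-1].mean(0))
E
```

```text
scene front edge x=0.6216+0.0651*y 277
-0.15 224 mean [ 0.7166 -0.0738  0.1578] mid-range [ 0.7124 -0.0792  0.1536] rack (np.float64(0.058032049932358165), np.float64(0.13227394131049025), np.float64(-0.13080994696167342), np.float64(-0.05756578972355118)) [337.6205 242.9554]
-0.05 179 mean [0.7172 0.0145 0.0614] mid-range [0.7206 0.0156 0.0598] rack (np.float64(0.06349711280884784), np.float64(0.13298712370509383), np.float64(-0.033383699977227115), np.float64(0.03417984786792151)) [358.1732 246.095 ]
0.05 310 mean [0.7252 0.1037 0.1577] mid-range [0.7214 0.1079 0.1541] rack (np.float64(0.055679959685571066), np.float64(0.13032930405377863), np.float64(0.058051497832307265), np.float64(0.12718056198743932)) [383.0581 214.7645]
side front edge x=0.6130+0.0711*y 202
-0.15 232 mean [ 0.7069 -0.0988  0.1556] mid-range [ 0.7137 -0.0974  0.1534] rack (np.float64(0.06227809882522007), np.float64(0.13278394453188458), np.float64(-0.13170189998431192), np.float64(-0.09184678625317085)) [393.7414 205.1078]
-0.05 232 mean [0.7129 0.0137 0.0628] mid-range [0.7221 0.0164 0.0594] rack (np.float64
[... 496 characters left out ...]
5 [ 0.4686 -0.2453  0.2099] [239.8857 209.3429]
scene 0.22 31 [ 0.4677 -0.2457  0.2297] [238.9355 204.871 ]
scene 0.24 33 [ 0.4685 -0.2456  0.2509] [237.6364 200.5758]
scene 0.26 35 [ 0.4678 -0.2463  0.2691] [236.6571 195.9714]
scene 0.28 42 [ 0.4611 -0.2429  0.2856] [235.5238 191.    ]
side 0.05 179 [ 0.4564 -0.2446  0.0639] [352.8212 300.3687]
side 0.12 60 [ 0.4587 -0.2433  0.1481] [355.65   277.5333]
side 0.2 51 [ 0.4551 -0.249   0.2112] [358.0588 261.6078]
side 0.22 59 [ 0.4548 -0.2487  0.2305] [358.7627 256.    ]
side 0.24 61 [ 0.4559 -0.2488  0.2502] [359.377  249.8361]
side 0.26 59 [ 0.4553 -0.2483  0.2715] [360.0847 243.4746]
side 0.28 62 [ 0.4611 -0.2429  0.2847] [360.8065 237.4032]
```

```bash
python3 - <<'E'
import numpy as np,cv2
from h import *
np.set_printoptions(precision=4,suppress=True)
s=np.load("a_scene.npz");d=np.load("a_side.npz")
for a,b in (((237.6,200.6),(359.4,249.8)),((239.9,209.3),(358,261.6)),((242.5,220.45),(355.65,277.5)),((235.5,191),(360.8,237.4))): print("probe",tri(s,a,d,b), plane(s,a,.25),plane(d,b,.25))
print("lowpot at .062",plane(s,(358.2,246.1),.062),plane(d,(367.3,206.8),.062))
D=cloud(d);S=cloud(s)
for n,C,c in (("side",D,d),("scene",S,s)):
    y=C[...,1];x=C[...,0];z=C[...,2]
    m=(z>.03)&(z<.125)&(abs(x-(.617+.068*y))<.02)&(y>-.11)&(y<.16)&(c["color"].max(2)>60)
    if m.sum()>20:
        A=np.c_[np.ones(m.sum()),y[m]]; r=np.linalg.lstsq(A,x[m],rcond=None)[0]; e=x[m]-A@r; k=abs(e)<.006
        print(n,"panel",m.sum(),np.linalg.lstsq(A[k],x[m][k],rcond=None)[0],e[k].std())
    m=(x>.58)&(x<.9)&(y>-.18)&(y<.2)&(z>.15)&(c["color"].max(2)<75)
    m=cv2.erode(m.astype(np.uint8),np.ones((3,3)))>0
    print(n,"top z",np.percentile(z[m],[50,75,90,97]))
    t=m&(z>.23); print("ext",np.percentile(x[t],[1,99]),np.percentile(y[t],[1,99]))
    # ends: project on rack y
    rx=(x-.6187)*np.cos(.067)-(y-.0206)*np.sin(.067); ry=(x-.6187)*np.sin(.067)+(y-.0206)*np.cos(.067)
    print(np.percentile(rx[t],[1,5,95,99]),np.percentile(ry[t],[1,5,95,99]))
E
```

```text
probe (array([ 0.4614, -0.2428,  0.2439]), np.float64(0.0008937434286230253)) [[ 0.4668 -0.2453  0.25  ]] [[ 0.4575 -0.2465  0.25  ]]
probe (array([ 0.4616, -0.2423,  0.2037]), np.float64(0.0006768755967654763)) [[ 0.4993 -0.2575  0.25  ]] [[ 0.4328 -0.2728  0.25  ]]
probe (array([ 0.46  , -0.242 ,  0.1476]), np.float64(0.0005101520651296928)) [[ 0.5386 -0.2733  0.25  ]] [[ 0.4006 -0.3056  0.25  ]]
probe (array([ 0.4611, -0.2426,  0.2845]), np.float64(0.0003636094976880698)) [[ 0.4304 -0.2303  0.25  ]] [[ 0.4848 -0.2174  0.25  ]]
lowpot at .062 [[0.7177 0.0141 0.062 ]] [[0.7137 0.0143 0.062 ]]
side panel 1202 [0.6301 0.0649] 0.0015168064582080309
side top z [0.2126 0.2331 0.2365 0.2388]
ext [0.6148 0.8236] [-0.1454  0.1662]
[0.0052 0.0063 0.1962 0.1973] [-0.1556 -0.1532  0.1459  0.1482]
scene panel 546 [0.6329 0.0653] 0.0013501353341775432
scene top z [0.2393 0.2414 0.2428 0.244 ]
ext [0.6236 0.8371] [-0.1456  0.168 ]
[0.0102 0.0133 0.2106 0.2121] [-0.1535 -0.1518  0.1482  0.1525]
```

```bash
python3 - <<'E'
import numpy as np
from h import *
np.set_printoptions(precision=3,suppress=True)
s=np.load("a_scene.npz");S=cloud(s)
for n,uv in dict(cap=(278,216),dish=(282,296),spare=(222,305),jar=(360,150),sanit=(435,162),spat=(370,140),teal=(222,218),green=(219,268),holder=(248,240),bin=(435,125)).items():
    print(n,S[uv[1],uv[0]])
E
```

```text
cap [ 0.422 -0.094  0.016]
dish [ 0.68  -0.263  0.005]
spare [ 0.676 -0.44   0.159]
jar [0.419 0.292 0.103]
sanit [0.645 0.454 0.11 ]
spat [0.329 0.439 0.011]
teal [ 0.335 -0.263  0.054]
green [ 0.508 -0.372  0.063]
holder [ 0.475 -0.246  0.063]
bin [0.51  0.61  0.117]
```

Request:
step_arm --pt "0 0 -10" --pt "0 0 -20" --pt "-20 -20 -20" --pt "-28 -24 -20" --pt "-28 -24 -20" --pt "-28 -24 -15" --pt "-28 -24 -10" --pt "-28 -24 -5" --pt "-28 -24 0" --pt "-28 -24 0" --pt "-28 -24 0" --pt "-28 -24 0" --pt "-28 -24 0" --pt "-28 -24 0" --pt "0 0 0" --twist '[-4.5,-4.5,0,0,0,0,0,0,0,0,0,0,0,0,0]' --jaw 80 --force 20

```text
time: 1.4
position: [0.4509, 0.301, 0.3589]
tool_rot: [0.036, 0.999, -0.001, 0.002]
ft_force: [0.3, 0.2, -0.4]
grip_width: 0.0799
```

Request:
step_arm --pt "-1 -15 0" --pt "-3 -30 0" --pt "-3 -34 0" --pt "-3 -34 0" --pt "-3 -34 0" --pt "-3 -34 0" --pt "-3 -34 0" --pt "-3 -34 0" --pt "-3 -34 0" --pt "-3 -34 0" --pt "-3 -34 0" --pt "-3 -34 0" --pt "-3 -34 0" --pt "-3 -34 0" --pt "-3 -34 0" --pt "-3 -34 0" --pt "-2 -20 0" --pt "-1 -1 0" --pt "0 0 0" --twist '[0,0,0,0,0,0,0,0,0,0,0,0,0,0,0,0,0,0,0]'

```text
time: 2.98
position: [0.4598, -0.239, 0.3587]
tool_rot: [0.033, 0.999, 0.001, -0.0]
ft_force: [-0.3, 1.1, 0.4]
grip_width: 0.08
```

```bash
python3 - <<'E'
from rig import robot
import cv2,numpy as np
o=robot.get_obs(); print({k:np.round(o[k],4).tolist() for k in("time","q","position","tool_rot")})
for n in ["scene","side","wrist"]:
    c=robot.camera(n); np.savez(f"d_{n}.npz",**c); cv2.imwrite(f"pics/d_{n}.png",c["color"])
a=np.hstack([np.load("d_scene.npz")["color"][120:300,150:350],np.load("d_side.npz")["color"][170:350,260:460]])
cv2.imwrite("pics/d1.png",cv2.resize(a,None,fx=2,fy=2))
E
```

```text
{'time': 2.9833, 'q': [-0.6957, 0.2556, 1.5326, 0.0006, 1.3548, -2.1998], 'position': [0.4598, -0.239, 0.3587], 'tool_rot': [0.0334, 0.9994, 0.0007, -0.0004]}
```

View pics/d1.png

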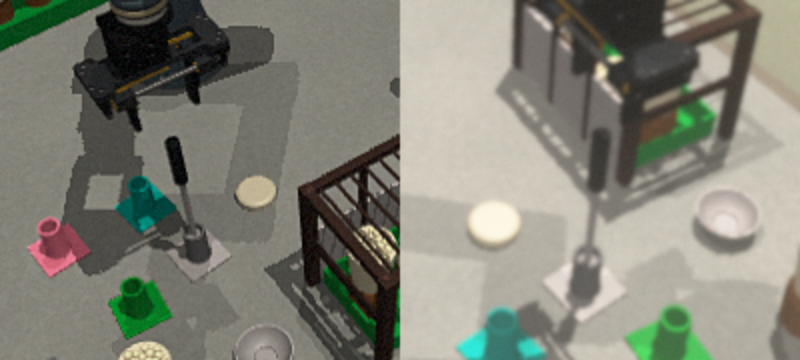

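View pics/d_wrist.png

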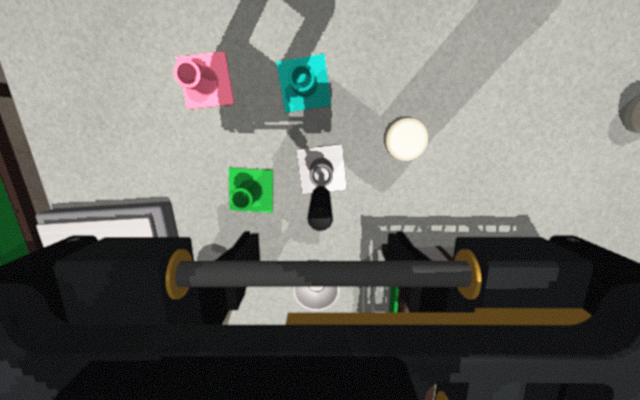

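Request:
step_arm --pt "-1.5 -3.5 5" --pt "0 0 15" --pt "0 0 20" --pt "0 0 20" --pt "0 0 20" --pt "0 0 15" --pt "0 0 10" --pt "0 0 0" --twist '[0,0,0,0,0,0,0,0]' --jaw 60

```text
time: 3.8
position: [0.4601, -0.2405, 0.2522]
tool_rot: [0.032, 0.999, 0.002, -0.002]
ft_force: [0.5, -0.8, -0.5]
grip_width: 0.0602
```

```bash
python3 - <<'E'
from rig import robot
import cv2,numpy as np
for n in ["scene","side"]:
    c=robot.camera(n); np.savez(f"e_{n}.npz",**c)
a=np.hstack([np.load("e_scene.npz")["color"][130:270,170:310],np.load("e_side.npz")["color"][180:320,290:430]])
cv2.imwrite("pics/e1.png",cv2.resize(a,None,fx=2.8,fy=2.8))
E
```

```text
(no output)
```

View pics/e1.png

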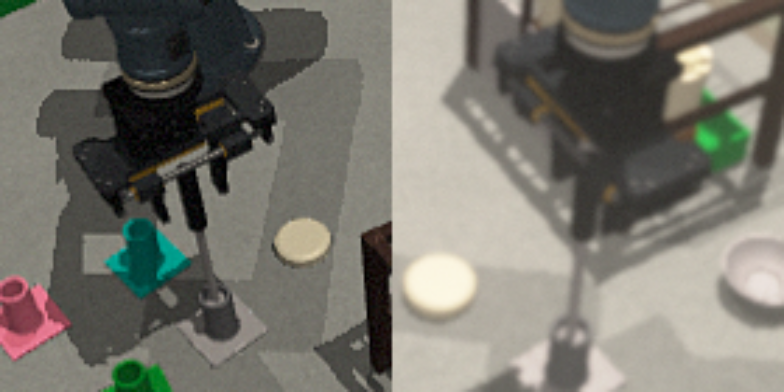

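The handle sits between the open fingers. Close and lift.

Request:
step_arm --pt "0 0 0" --pt "0 0 0" --pt "0 0 0" --pt "0 0 0" --pt "0 0 0" --pt "0 0 0" --pt "0 0 0" --pt "0 0 0" --twist '[0,0,0,0,0,0,0,0]' --jaw 10 --force 35

```text
time: 4.57
position: [0.4612, -0.2421, 0.2543]
tool_rot: [0.032, 0.999, 0.0, 0.0]
ft_force: [0.7, 1.1, 0.6]
grip_width: 0.0214
```

Request:
step_arm --pt "0 0 -5" --pt "0 0 -12" --pt "0 0 -18" --pt "0 0 -18" --pt "0 0 -18" --pt "0 0 -18" --pt "0 0 -14" --pt "0 0 -7" --pt "0 0 0" --twist '[0,0,0,0,0,0,0,0,0]'

```text
time: 5.32
position: [0.4617, -0.2427, 0.366]
tool_rot: [0.032, 0.999, -0.001, 0.001]
ft_force: [0.5, 0.1, -1.5]
grip_width: 0.0213
```

```bash
python3 - <<'E'
from rig import robot
import cv2,numpy as np
for n in ["scene","side"]:
    c=robot.camera(n); np.savez(f"f_{n}.npz",**c)
a=np.hstack([np.load("f_scene.npz")["color"][110:250,170:310],np.load("f_side.npz")["color"][180:320,290:430]])
cv2.imwrite("pics/f1.png",cv2.resize(a,None,fx=2.8,fy=2.8))
E
```

```text
(no output)
```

View pics/f1.png

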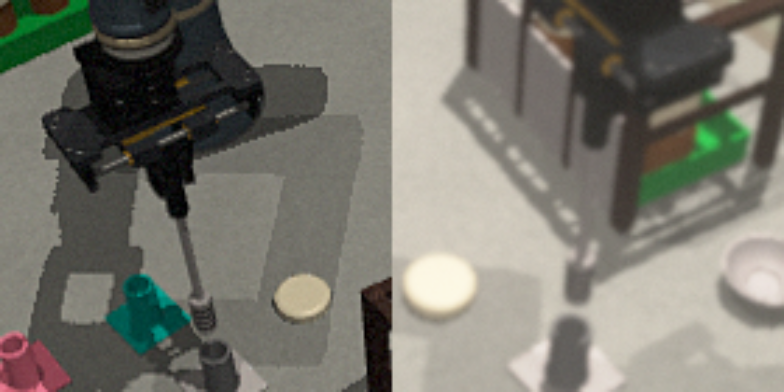

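Request:
step_arm --pt "-3 10 0" --pt "-6 20 0" --pt "-8 26 0" --pt "-8 28 0" --pt "-8 28 0" --pt "-8 28 0" --pt "-8 28 0" --pt "-8 28 0" --pt "-8 28 0" --pt "-8 28 0" --pt "-8 28 0" --pt "-8 28 0" --pt "-8 26 0" --pt "-6 20 0" --pt "-3 10 0" --pt "-1 4 0" --pt "0 0 0" --twist '[0,0,0,0,0,0,0,0,0,0,0,0,0,0,0,0,0]'

```text
time: 6.83
position: [0.5913, 0.1188, 0.3633]
tool_rot: [0.032, 0.999, -0.0, -0.001]
ft_force: [-0.7, -0.1, -1.0]
grip_width: 0.0214
```

Request:
step_arm --pt "0 0 6" --pt "0 0 14" --pt "0 0 20" --pt "0 0 20" --pt "0 0 20" --pt "0 0 15" --pt "0 0 8" --pt "0 0 3" --pt "0 0 0" --twist '[0,0,0,0,0,0,0,0,0]'

```text
time: 7.58
position: [0.5914, 0.1172, 0.2578]
tool_rot: [0.033, 0.999, -0.0, -0.001]
ft_force: [-0.3, -0.5, -1.8]
grip_width: 0.0209
```

```bash
python3 - <<'E'
from rig import robot
import cv2,numpy as np
for n in ["scene","side"]:
    c=robot.camera(n); np.savez(f"g_{n}.npz",**c)
a=np.hstack([np.load("g_scene.npz")["color"][80:260,220:420],np.load("g_side.npz")["color"][90:270,220:420]])
cv2.imwrite("pics/g1.png",cv2.resize(a,None,fx=2,fy=2))
E
```

```text
(no output)
```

View pics/g1.png

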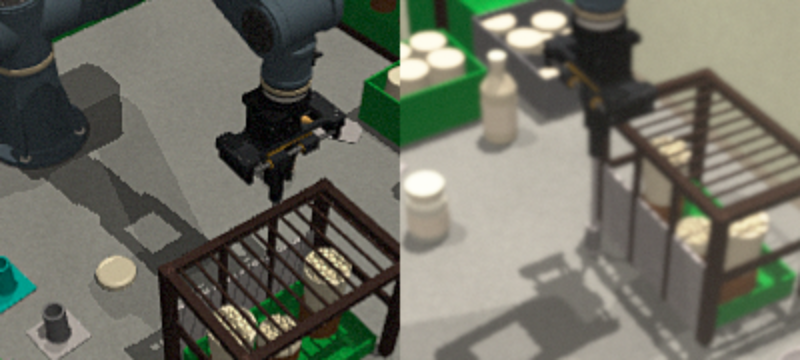

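Request:
step_arm --pt "0 0 3" --pt "0 0 3" --pt "0 0 3" --pt "0 0 2" --pt "0 0 0" --pt "0 0 0" --twist '[0,0,0,0,0,0]' --force 12

```text
time: 8.18
position: [0.5922, 0.1183, 0.2483]
tool_rot: [0.032, 0.999, 0.0, 0.001]
ft_force: [-1.2, 0.5, 5.0]
grip_width: 0.0218
```

```bash
python3 - <<'E'
import numpy as np
th=np.radians([0,2,5,9,13,17,21,25,29,33,37,41,45,49,51])
x=12*np.cos(th)-250*np.sin(th); z=250*np.cos(th)+12*np.sin(th)
print([[round(-a,1),0,round(-b,1)] for a,b in zip(np.diff(x),np.diff(z))])
E
```

```text
[[np.float64(8.7), 0, np.float64(-0.3)], [np.float64(13.1), 0, np.float64(0.2)], [np.float64(17.4), 0, np.float64(1.3)], [np.float64(17.3), 0, np.float64(2.5)], [np.float64(17.1), 0, np.float64(3.7)], [np.float64(16.8), 0, np.float64(4.9)], [np.float64(16.4), 0, np.float64(6.0)], [np.float64(15.9), 0, np.float64(7.2)], [np.float64(15.4), 0, np.float64(8.3)], [np.float64(14.8), 0, np.float64(9.3)], [np.float64(14.1), 0, np.float64(10.3)], [np.float64(13.3), 0, np.float64(11.3)], [np.float64(12.5), 0, np.float64(12.2)], [np.float64(5.9), 0, np.float64(6.4)]]
```

Contact with the bench (5 N upward). Start tilting about the bottom edge.

Request:
step_arm --pt "5 0 0" --pt "8 0 0" --pt "9 0 0.5" --pt "17 0 1.5" --pt "17 0 2.5" --pt "0 0 0" --twist '[0,0,0,0,0,0]'

```text
time: 8.68
position: [0.5312, 0.1223, 0.2427]
tool_rot: [0.032, 0.999, 0.0, -0.003]
ft_force: [-1.9, 0.1, 6.1]
grip_width: 0.0215
```

```bash
python3 - <<'E'
from rig import robot
import cv2,numpy as np
for n in ["scene","side"]:
    c=robot.camera(n); np.savez(f"i_{n}.npz",**c)
a=np.hstack([np.load("i_scene.npz")["color"][80:260,220:420],np.load("i_side.npz")["color"][90:270,220:420]])
cv2.imwrite("pics/i1.png",cv2.resize(a,None,fx=2,fy=2))
E
```

```text
(no output)
```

View pics/i1.png

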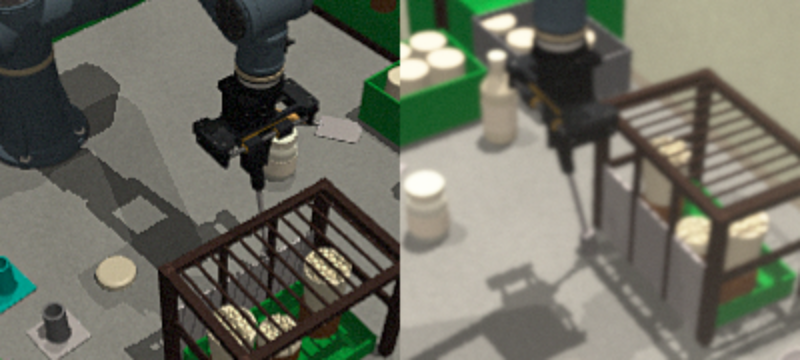

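Tilting works: the head stays put and the handle moves back. Continue.

Request:
step_arm --pt "17 0 3.5" --pt "17 0 5" --pt "16.5 0 6" --pt "16 0 7" --pt "15.5 0 8.5" --pt "15 0 9.5" --pt "14 0 10.5" --pt "13 0 11.5" --pt "12.5 0 12" --pt "6 0 6" --pt "0 0 0" --twist '[0,0,0,0,0,0,0,0,0,0,0]'

```text
time: 9.7
position: [0.3886, 0.1309, 0.1616]
tool_rot: [0.032, 0.999, -0.0, -0.005]
ft_force: [-1.6, 0.1, 1.3]
grip_width: 0.0212
```

Request:
step_arm --pt "0 0 0" --pt "0 0 0" --pt "0 0 0" --pt "0 0 0" --twist '[0,0,0,0]' --force 60

```text
time: 10.03
position: [0.3946, 0.1309, 0.1636]
tool_rot: [0.032, 0.999, 0.0, 0.001]
ft_force: [-0.2, -0.3, -0.6]
grip_width: 0.0197
```

```bash
python3 - <<'E'
from rig import robot
import cv2,numpy as np
for n in ["scene","side"]:
    c=robot.camera(n); np.savez(f"j_{n}.npz",**c)
a=np.hstack([np.load("j_scene.npz")["color"][80:260,220:420],np.load("j_side.npz")["color"][90:270,220:420]])
cv2.imwrite("pics/j1.png",cv2.resize(a,None,fx=2,fy=2))
E
```

```text
(no output)
```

View pics/j1.png

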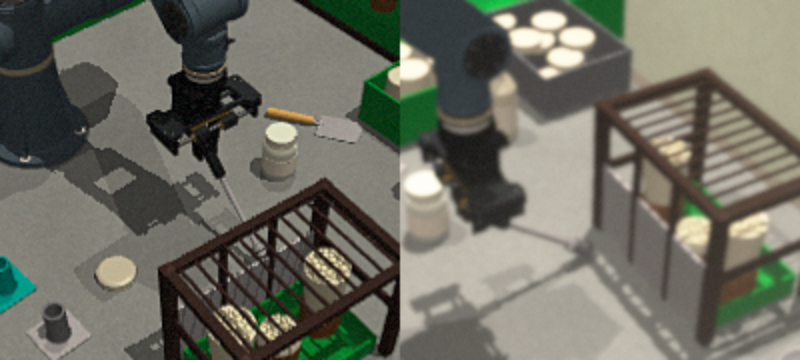

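Request:
step_arm --pt "0 0 -3" --pt "0 0 -6" --pt "0 0 -10" --pt "0 0 -15" --pt "0 0 -18" --pt "0 0 -20" --pt "0 0 -20" --pt "0 0 -20" --pt "0 0 -20" --pt "0 0 -20" --pt "0 0 -18" --pt "0 0 -14" --pt "0 0 -9" --pt "0 0 -4" --pt "0 0 0" --twist '[0,0,0,0,0,0,0,0,0,0,0,0,0,0,0]'

```text
time: 11.38
position: [0.3938, 0.1309, 0.361]
tool_rot: [0.032, 0.999, 0.0, 0.001]
ft_force: [0.5, -0.3, -2.4]
grip_width: 0.0202
```

```bash
python3 - <<'E'
from rig import robot
import cv2,numpy as np
for n in ["scene","side"]:
    c=robot.camera(n); np.savez(f"k_{n}.npz",**c)
a=np.hstack([np.load("k_scene.npz")["color"][80:230,250:400],np.load("k_side.npz")["color"][90:240,220:370]])
cv2.imwrite("pics/k1.png",cv2.resize(a,None,fx=2.6,fy=2.6,interpolation=cv2.INTER_CUBIC))
E
```

```text
(no output)
```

View pics/k1.png

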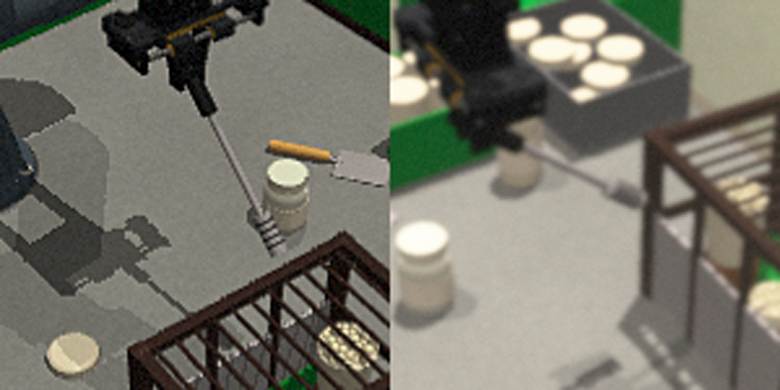

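Scene: head end at crop (280,250), rod/handle joint (208,112). Side: head end (645,198), joint (522,142). Triangulate these.

```bash
python3 - <<'E'
import numpy as np
from h import *
np.set_printoptions(precision=4,suppress=True)
s=np.load("k_scene.npz");d=np.load("k_side.npz")
f=lambda x,y:(250+x/2.6,80+y/2.6); g=lambda x,y:(220+(x-390)/2.6,90+y/2.6)
B,e1=tri(s,f(280,250),d,g(645,198)); J,e2=tri(s,f(208,112),d,g(522,142))
print(B,e1,J,e2,np.linalg.norm(B-J)); v=(J-B)/np.linalg.norm(J-B); print(v,"tilt",np.degrees(np.arccos(v[2])),"yaw",np.degrees(np.arctan2(-v[1],-v[0])))
T=np.array([.3938,.1309,.363]); print("pred from J", J-.19*v, "from T",T-.25*v, "axis dist to TCP",np.linalg.norm(np.cross(T-J,v)), np.dot(T-B,v))
S=cloud(s);D=cloud(d)
for C,uvs in ((S,[f(272,235),f(264,218),f(240,170),f(225,145)]),(D,[g(630,192),g(618,187),g(580,168),g(550,155)])):
    print([C[int(round(v)),int(round(u))] for u,v in uvs])
E
```

```text
[0.5908 0.1135 0.2103] 0.00811290631144214 [0.4446 0.1215 0.332 ] 0.0026756296964730113 0.19034416716144362
[-0.7676  0.0419  0.6396] tilt 50.24008696198774 yaw -3.1245491288531766
pred from J [0.5905 0.1135 0.2105] from T [0.5857 0.1204 0.2031] axis dist to TCP 0.011155997378517765 0.24959461405420438
[array([0.5742, 0.1182, 0.2272]), array([0.5585, 0.1186, 0.2416]), array([0.502 , 0.1244, 0.2795]), array([0.4788, 0.1227, 0.3023])]
[array([0.5683, 0.108 , 0.2263]), array([0.5534, 0.1065, 0.2402]), array([0.513 , 0.121 , 0.2713]), array([0.4781, 0.1203, 0.3016])]
```

Request:
step_arm --pt "-1 -4 0" --pt "-1 -8 0" --pt "-1 -12 0" --pt "-1 -14 0" --pt "-1 -14 0" --pt "-1 -14 0" --pt "-1 -12 0" --pt "-1 -8 0" --pt "-1 -4 0" --pt "-1 -2 0" --pt "0 0 0" --pt "0 0 0" --twist '[0,0,0,0,0,0,0,0,0,0,0,0]'

```text
time: 12.48
position: [0.3976, 0.0387, 0.3602]
tool_rot: [0.032, 0.999, 0.0, -0.0]
ft_force: [0.2, 0.3, -1.5]
grip_width: 0.0199
```

```bash
python3 - <<'E'
from rig import robot
import cv2,numpy as np
for n in ["scene","side","wrist"]:
    c=robot.camera(n); np.savez(f"l_{n}.npz",**c)
a=np.hstack([np.load("l_scene.npz")["color"][110:260,250:400],np.load("l_side.npz")["color"][110:260,250:400]])
cv2.imwrite("pics/l1.png",cv2.resize(a,None,fx=2.6,fy=2.6,interpolation=cv2.INTER_CUBIC))
cv2.imwrite("pics/l2.png",np.load("l_wrist.npz")["color"])
E
```

```text
(no output)
```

View pics/l1.png

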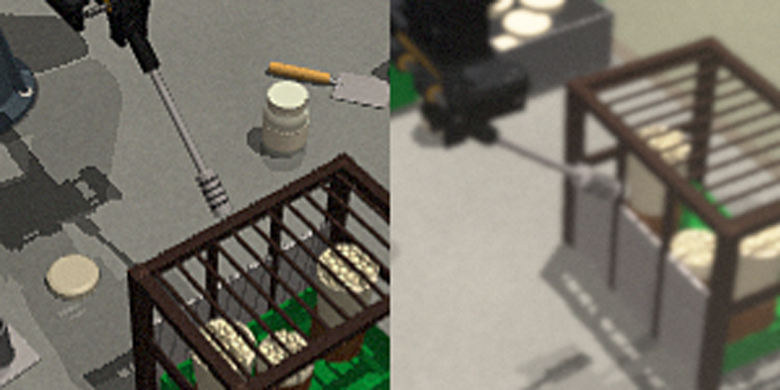

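View pics/l2.png

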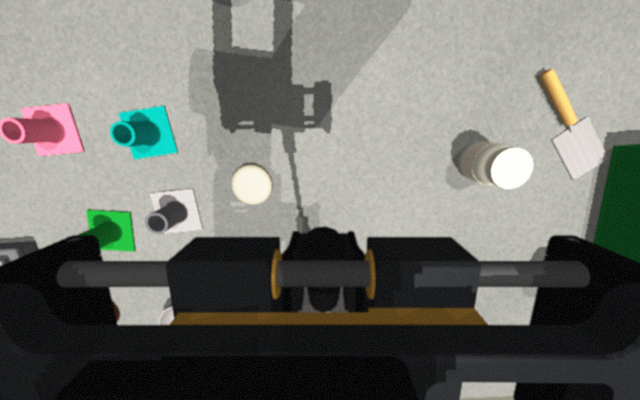

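```bash
python3 - <<'E'
import numpy as np,cv2
from h import *
np.set_printoptions(precision=4,suppress=True)
s=np.load("l_scene.npz");d=np.load("l_side.npz")
f=lambda x,y:(250+x/2.6,110+y/2.6); g=lambda x,y:(250+(x-390)/2.6,110+y/2.6)
B,e1=tri(s,f(222,212),d,g(617,187)); J,e2=tri(s,f(153,70),d,g(496,137))
v=(J-B)/np.linalg.norm(J-B)
print(B,e1,J,e2,np.linalg.norm(B-J),np.degrees(np.arccos(v[2])))
B0=np.array([.5916,.0237,.205]); dr=np.array([.766,-.05,-.642]); E=B0+dr*.162
O=np.array([.625,.018,0]);ex=np.array([.9978,-.066,0]);ey=np.array([.066,.9978,0])
ims=[]
for c,(x0,y0) in ((s,(250,110)),(d,(250,110))):
    im=cv2.resize(c["color"][y0:y0+150,x0:x0+150],None,fx=2.6,fy=2.6,interpolation=cv2.INTER_CUBIC)
    q=lambda P:[tuple(int(t) for t in (p-[x0,y0])*2.6) for p in proj(c,P)]
    a,b,h=q([B0,E,B0-dr*.25]); cv2.line(im,a,h,(255,0,0),1); cv2.line(im,a,b,(0,0,255),1)
    for k in (-95,0,95):
        R4=[O+ey*(k+i)/1000+np.array([0,0,z]) for i,z in ((-42.5,.135),(42.5,.135),(42.5,.225),(-42.5,.225))]
        cv2.polylines(im,[np.array(q(R4))],True,(255,255,0),1)
    circ=[np.array([.717,.015,.07])+.037*np.array([np.cos(t),np.sin(t),0]) for t in np.linspace(0,6.28,30)]
    cv2.polylines(im,[np.array(q(circ))],True,(0,255,255),1)
    ims.append(im)
    rows=None
cv2.imwrite("pics/l3.png",np.hstack(ims))
print("final",E)
E
```

```text
[0.5935 0.0202 0.2096] 0.001959865579025063 [0.4501 0.0324 0.3266] 0.0036321270587173177 0.18551042814422466 50.91731588230303
final [0.7157 0.0156 0.101 ]
```

View pics/l3.png

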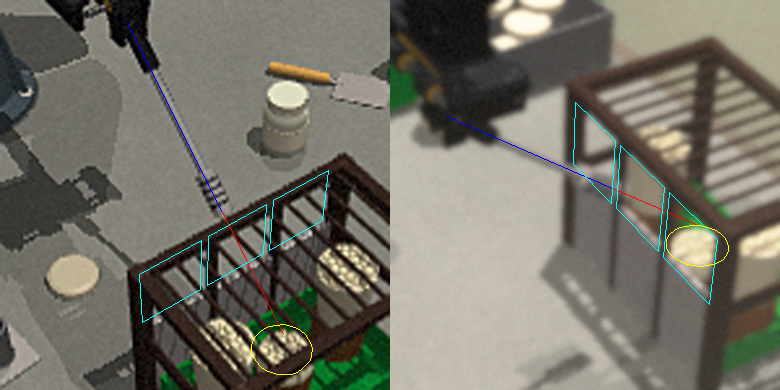

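The overlay agrees with the picture: the predicted path (red) runs through the middle opening and ends over the low pot. Insert along the axis, in two parts.

Request:
step_arm --pt "-3 0 2.5" --pt "-6 0 5" --pt "-9 0 7.5" --pt "-12 0 10" --pt "-12 0 10" --pt "-12 0 10" --pt "-10 0 8" --pt "-7 0 6" --pt "-4 0 3" --pt "-1 0 1" --pt "0 0 0" --twist '[0,0,0,0,0,0,0,0,0,0,0]'

```text
time: 13.55
position: [0.4735, 0.0336, 0.297]
tool_rot: [0.032, 0.999, 0.0, -0.0]
ft_force: [0.5, 0.1, -1.4]
grip_width: 0.0199
```

```bash
python3 - <<'E'
from rig import robot
import cv2,numpy as np
for n in ["scene","side"]:
    c=robot.camera(n); np.savez(f"m_{n}.npz",**c)
a=np.hstack([np.load("m_scene.npz")["color"][110:260,250:400],np.load("m_side.npz")["color"][110:260,250:400]])
cv2.imwrite("pics/m1.png",cv2.resize(a,None,fx=2.6,fy=2.6,interpolation=cv2.INTER_CUBIC))
E
```

```text
(no output)
```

View pics/m1.png

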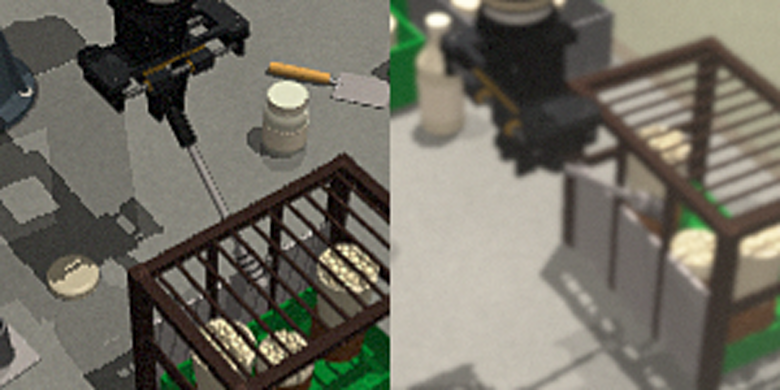

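The head is through the middle opening with no contact (force equals the weight). Second part follows: 50 mm forward and 41 mm down.

Request:
step_arm --pt "-3 0 2.5" --pt "-6 0 5" --pt "-9 0 7.5" --pt "-10 0 8" --pt "-9 0 7.5" --pt "-7 0 5.5" --pt "-4 0 3" --pt "-2 0 1.5" --pt "0 0 0" --pt "0 0 0" --pt "0 0 0" --twist '[0,0,0,0,0,0,0,0,0,0,0]'

```text
time: 14.57
position: [0.5232, 0.0304, 0.257]
tool_rot: [0.032, 0.999, -0.0, 0.0]
ft_force: [0.5, -0.4, -1.8]
grip_width: 0.0199
```

```bash
python3 - <<'E'
from rig import robot
import cv2,numpy as np
o=robot.get_obs(); print({k:np.round(o[k],4).tolist() for k in("time","position","ft_force","joint_velocities")})
for n in ["scene","side"]:
    c=robot.camera(n); np.savez(f"n_{n}.npz",**c)
a=np.hstack([np.load("n_scene.npz")["color"][120:270,280:430],np.load("n_side.npz")["color"][110:260,290:440]])
cv2.imwrite("pics/n1.png",cv2.resize(a,None,fx=2.6,fy=2.6,interpolation=cv2.INTER_CUBIC))
E
```

```text
{'time': 14.5667, 'position': [0.5232, 0.0304, 0.257], 'ft_force': [0.5496, -0.3627, -1.8108], 'joint_velocities': [-0.0014, -0.0057, 0.0009, 0.0016, -0.0018, 0.0008]}
```

View pics/n1.png

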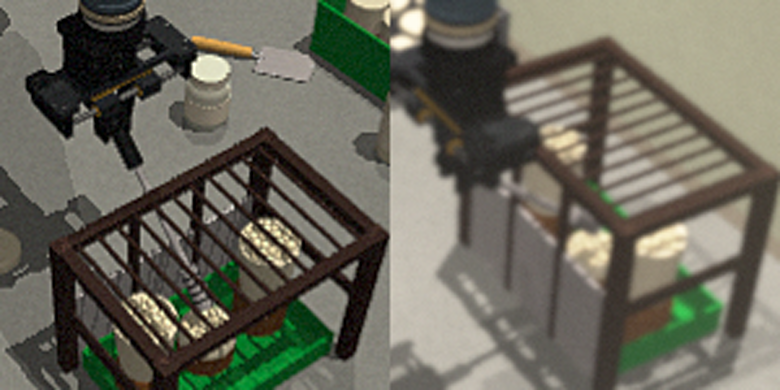

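```bash
python3 - <<'E'
import numpy as np,cv2
from h import *
np.set_printoptions(precision=4,suppress=True)
s=np.load("n_scene.npz");d=np.load("n_side.npz");p0=np.load("a_scene.npz");p1=np.load("a_side.npz")
dr=np.array([.766,-.05,-.642]);B=np.array([.717,.0155,.102])
# head points: changed vs start image within region, by depth cloud
ims=[]
for c,p,(x0,y0) in ((s,p0,(325,215)),(d,p1,(330,170))):
    C=cloud(c); ch=(abs(c["depth"]-p["depth"])>.012)
    w=C-B; t=-(w@dr); r=np.linalg.norm(w+t[...,None]*dr,axis=2)
    m=(ch)&(r<.03)&(t>-.02)&(t<.15)
    for lo,hi in ((-.02,.0),(0,.02),(.02,.055),(.06,.12)):
        k=m&(t>lo)&(t<hi)
        if k.sum(): print(lo,k.sum(),"med",np.median(C[k],0),"pred axis",B-dr*np.median(t[k]))
    print("t min",np.sort(t[m])[:6])
    im=cv2.resize(c["color"][y0:y0+60,x0:x0+65],None,fx=6,fy=6,interpolation=cv2.INTER_CUBIC)
    q=lambda P:[tuple(int(v) for v in (p-[x0,y0])*6) for p in proj(c,P)]
    a,b=q([B,B-dr*.055]); cv2.line(im,a,b,(0,0,255),1)
    ims.append(im)
cv2.imwrite("pics/n2.png",np.hstack(ims))
for n,(P,Q) in dict(scene=(p0,s),side=(p1,d)).items():
    A=cloud(P);Bc=cloud(Q)
    for nm,x,y,h in (("talla",.713,-.079,.155),("tallb",.722,.106,.155),("low",.717,.015,.062)):
        r=[]
        for C in (A,Bc):
            k=(np.hypot(C[...,0]-x,C[...,1]-y)<.045)&(abs(C[...,2]-h)<.015); r.append((k.sum(),np.median(C[k],0)))
        print(n,nm,r[0],r[1])
E
```

```text
0 44 med [0.7127 0.0129 0.1109] pred axis [0.7103 0.0159 0.1076]
0.02 63 med [0.6901 0.0121 0.1288] pred axis [0.6881 0.0174 0.1262]
0.06 54 med [0.6483 0.0198 0.161 ] pred axis [0.6469 0.0201 0.1607]
t min [0.0001 0.0002 0.0003 0.0015 0.0019 0.002 ]
-0.02 3 med [0.7122 0.0088 0.0944] pred axis [0.7182 0.0154 0.101 ]
0 23 med [0.7071 0.0083 0.1062] pred axis [0.7085 0.0161 0.1091]
0.02 61 med [0.6863 0.0097 0.1287] pred axis [0.687  0.0175 0.1271]
0.06 34 med [0.6414 0.0185 0.1669] pred axis [0.6408 0.0205 0.1659]
t min [-0.0026 -0.0015 -0.0003  0.0011  0.0021  0.0034]
scene talla (np.int64(224), array([ 0.7177, -0.07  ,  0.159 ])) (np.int64(225), array([ 0.7165, -0.0698,  0.1588]))
scene tallb (np.int64(310), array([0.7265, 0.1016, 0.1589])) (np.int64(310), array([0.7265, 0.1016, 0.1587]))
scene low (np.int64(173), array([0.7127, 0.0138, 0.0633])) (np.int64(166), array([0.7141, 0.0124, 0.0634]))
side talla (np.int64(232), array([ 0.7056, -0.0989,  0.1568])) (np.int64(235), array([ 0.7055, -0.0991,  0.1569]))
side tallb (np.int64(149), array([0.7269, 0.1025, 0.1594])) (np.int64(128), array([0.7289, 0.1007, 0.1592]))
side low (np.int64(228), array([0.7107, 0.016 , 0.0643])) (np.int64(218), array([0.711 , 0.0133, 0.0637]))
```

View pics/n2.png

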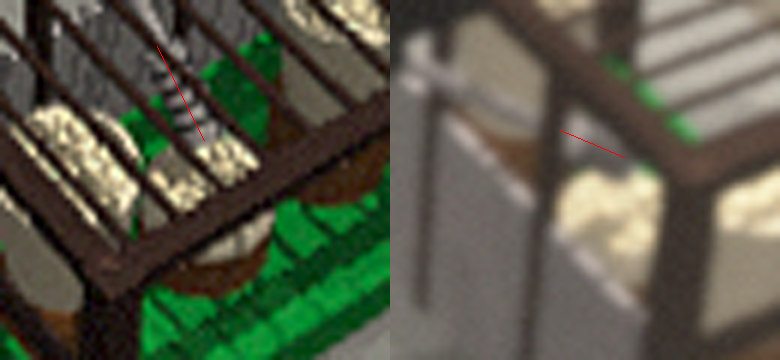

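All checks agree; the pots have not moved and the probe is still. Hand in.

```bash
python3 - <<'E'
from rig import robot
print(robot.get_obs()["joint_velocities"].round(4) if hasattr(robot.get_obs()["joint_velocities"],"round") else "")
print(robot.hand_in())
E
```

```text
[-0.0001  0.0002 -0.0005  0.0005 -0.0009 -0.0002]
the job is handed in; nothing more can be done
None
```

I handed the job in with the probe held through the middle opening, its bottom end about 3 cm above the low pot's mushrooms. The robot gave no verdict, so the result rests on my own measurements.

**What I did:**
- I pulled the probe up out of the grey holder.
- The tool could only point down, so I lightened the grip, rested the head on the bare bench and drew the handle back. That swivelled the probe to about 50° from vertical.
- I then gripped it at 60 N and slid it along its own axis through the opening.

**Last checks before handing in:**

| Check | Result |
|---|---|
| Bottom end of the head | about (0.716, 0.013, 0.102) m; triangulated before entry, then checked against depth once in place |
| Low pot centre | about (0.717, 0.015) m |
| Height above the mushrooms | about 30 mm (pot top about 0.07 m) |
| Rack pots' measured tops, start to end | 1–3 mm change, within measuring noise |
| Force on the tool | only the probe's weight, so no sign of contact |
| Arm | still; clock at about 14.6 s |

**Disagreements:** the scene and side cameras differed by about 4 mm on the low pot's position and by up to about 9 mm on the rack's front edge. My two estimates of the probe's bottom end differed by about 5 to 10 mm. All of this fits inside the allowed margins. I did not re-measure the bench items at the end, but I saw nothing touched.

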